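Put the compressed-air filter on bypass

ROBOT

A 6-joint arm with a two-finger parallel gripper is mounted at the origin on the work surface. World frame = base frame: x ahead of the robot, y to its left, z up, the work surface at z = 0. Lengths are in mm, angles in rad, forces in N, time in s.
With the tool pointing down it reaches from about 300 to 875 mm from the base axis. Payload 4.2 kg.
Tool frame: the origin (TCP) lies midway between the tips of the shut fingers; the grasp point (between the pads) lies 19 mm behind it (ctrl.pinch_z is the distance from the TCP to the grasp point, in mm); y points along the fingers, x is the direction in which the jaws open and shut, and the axes are right-handed (so a half turn about y gives the same grasp; the last joint's range is limited). The gripper opens to 85 mm and grips with 20 to 120 N. Pads are 22 mm wide; open, the fingers measure 114 mm over their backs; the gripper's body (76 mm by 85 mm) begins 54 mm behind the grasp point. The pads swing forward as they close: fully open they stand 13 mm farther back than shut.
Start: joints at [1.24, 0.32, 1.565, -0, 1.257, -0.02], TCP at [175.849, 547.466, 231.338] pointing down, gripper open.
Joint ranges: [-3.11, 3.11], [-0.84, 2.01], [0.21, 2.61], [-1.34, 4.49], [0.05, 2.63], [-2.56, 2.56]. Speed limits (rad/s): [2.57, 2.57, 3.14, 3.14, 3.14, 3.14].

INTERFACE

Orientations are given as a unit quaternion [x, y, z, w].
In Python, from workcell import ctrl gives the robot as it stands. The module is installed in compiled form; this text tells all that it offers. Calls block until the motion is done:
- ctrl.move_to(position, orientation): joint-space move of the TCP to a pose.
- ctrl.servo_line(position, velocity=150, attitude=None): straight line of the TCP; attitude=None keeps the orientation; velocity is the mean speed in mm/s.
- ctrl.set_joints(angles): joint-space move.
- ctrl.gripper_to(opening): finger opening in mm; the grip force is fixed at half the most; returns when the fingers have stopped.
- ctrl.hold(seconds).
- ctrl.ik(position, orientation): joint angles nearest the present ones, or None.
- ctrl.get_obs(): the state.
- ctrl.capture(name): name is "scene" or "top"; returns a dict with "frame" (420x560x3 uint8, blue, green, red), "mtx" (3x3 intrinsics, pixels), "dist" ([k1, k2, p1, p2, k3] as OpenCV has them; the pictures are not rectified), "extrinsics" (4x4, takes a point from world to camera coordinates). Camera axes: x right, y down, z forward; pixel columns grow to the right and rows downward; lengths in mm; the calibration is good to about 2 mm. A picture is of the moment at which its call begins. There is no depth.
A pose or a line that the arm cannot do raises ctrl.Unreachable and nothing moves.
- ctrl.sign_off(): hands the job in, once; it reports no verdict.
Trained networks look in the newest picture that a camera, given by its name, has taken for a name from the list of things; names that differ only in an ending like _2 or _b are one class to them, and where a whole thing is asked for, a point or a joint stands for the part that bears it (a point fixed in the world has none). Each returns a list of dicts, best first, with "score" (0 to 1); they miss things now and then, are a little off and sometimes report something else, mostly with a low value. They report only what shows in the picture. A call takes as long as a camera call.
- ctrl.boxes_of(camera, query): "at" ([x, y, z] in mm, in world coordinates, good to about 4 mm: the middle of the surface that is visible of it).
- ctrl.regions_of(camera, query): "region" (420x560 bool, what is visible of it).
- ctrl.spot_point(camera, query): "at" ([x, y, z] in mm, in world coordinates, good to about 4 mm: a listed point, or the origin of a listed thing).
The state is a dict: "clock": time; "joint_positions": joint angles; "qvel": joint speeds; "joint_torque": joint torques, N m; "ee_pos": TCP position; "orientation": TCP orientation; "wrist_force": force on the tool from outside, world axes, zero at the start; "moment": the same for the moment, N m; "opening": finger opening in mm.
Only numpy, scipy, OpenCV 4.12 (cv2) and the standard library are available. Lean on these libraries where they do the work, as an engineer would, in place of code of your own. Each camera call takes 0.05 s, during which the arm holds its last target. There are 200 camera calls.

TASK

The bowl of the air filter is to be cleaned while the tools downstream keep running, so put the filter on bypass: first push the lever of the bypass valve fully open, and only then push the levers of the two valves either side of the filter fully shut. Push the levers with a fingertip, one after the other; take hold of nothing, and leave the loose things lying round the pipework where they are.

Things in the scene. Friction and masses are not known exactly. Their poses are not given: they have to be found in the camera images.
- rig: Air filter station of 21 mm steel pipe on a grey base plate 250 x 520 x 6 mm fixed to the bench. Origin: centre of the plate's underside; z up, y along both pipe runs. Main run at x = -60 mm: inlet valve at y = +130, filter at y = 0, outlet valve at y = -130. Bypass run at x = +60 with one valve at y = 0. Cross pipes at y = +215 and -215 join the runs. All pipes lie level, centreline 135 mm above the bench.
- filter_top (a point): Middle of the top of the filter between the inlet and outlet valves: cast head 56 x 60 mm (rig x, y), its top 161 mm above the bench, clear bowl hanging below. Pipes and fittings reach 152 mm above the bench, valve bodies 155, bonnets 165 within 10 mm of a stem axis, levers 186 (the highest), so a fingertip can go down to about 165 mm beside a sleeve.
- bypass_lever (a joint): Lever of the bypass valve. 0 = fully open (lever along its pipe), 1.571 = fully shut (square across it), growing clockwise seen from above; hard stop at each end. It stays where left; moving it takes 5 to 7 N at 75 mm from the stem. Shut (1.571) it points to the rig's -x, open (0) it points to the rig's -y. It starts shut or nearly so.
- inlet_lever (a joint): Lever of the inlet valve of the filter (+y side). 0 = fully open (lever along its pipe), 1.571 = fully shut (square across it), growing clockwise seen from above; hard stop at each end. It stays where left; moving it takes 5 to 7 N at 75 mm from the stem. Open (0) it points to the rig's +y, shut (1.571) to the rig's +x. It starts open or nearly so.
- outlet_lever (a joint): Lever of the outlet valve of the filter (-y side). 0 = fully open (lever along its pipe), 1.571 = fully shut (square across it), growing clockwise seen from above; hard stop at each end. It stays where left; moving it takes 5 to 7 N at 75 mm from the stem. Open (0) it points to the rig's +y, shut (1.571) to the rig's +x. It starts open or nearly so.
- bypass_stem (a point): Point on the turning axis (vertical) of the bypass valve's lever, at the mid-height of its sleeve (181 mm above the bench). Its y axis points along the lever to the tip, its z axis up. The lever's flat black sleeve runs from 30 to 95 mm out along y, 18 mm wide, 9 mm thick, and moves in a level plane.
- bypass_tip (a point): Middle of the free end of the bypass valve's lever, 95 mm from the axis, at the mid-height of the sleeve.
- inlet_stem (a point): Point on the turning axis (vertical) of the inlet valve's lever, at the mid-height of its sleeve (181 mm above the bench). Its y axis points along the lever to the tip, its z axis up. The lever's flat black sleeve runs from 30 to 95 mm out along y, 18 mm wide, 9 mm thick, and moves in a level plane.
- inlet_tip (a point): Middle of the free end of the inlet valve's lever, 95 mm from the axis, at the mid-height of the sleeve.
- outlet_stem (a point): Point on the turning axis (vertical) of the outlet valve's lever, at the mid-height of its sleeve (181 mm above the bench). Its y axis points along the lever to the tip, its z axis up. The lever's flat black sleeve runs from 30 to 95 mm out along y, 18 mm wide, 9 mm thick, and moves in a level plane.
- outlet_tip (a point): Middle of the free end of the outlet valve's lever, 95 mm from the axis, at the mid-height of the sleeve.
- element: Loose spare filter element: white spool 44 mm across, 78 mm tall, standing on the base plate between the two pipe runs. Origin under its centre. Leave alone.
- tub: Loose open white plastic tub, 84 mm across, 85 mm tall, on the bench. Origin under its centre. Leave alone.
- grease: Loose dark jar of grease with a steel cap, 60 mm across, 90 mm tall, on the base plate between the two pipe runs. Origin under its centre. Leave alone.
- spanner: Loose steel spanner, 170 mm long, lying flat on the bench. Leave alone.

How it is judged (in metres and radians):
On the way, in this order (a step that is already met when the one before it is completed fails the run):
1. the bypass lever is pushed fully open (value of joint bypass_lever below 0.12 rad), for 0.2 s.
2. both filter valves are pushed fully shut, the bypass staying open (value of joint each of inlet_lever, outlet_lever above 1.45 rad and value of joint bypass_lever below 0.12 rad), for 0.2 s.
At the end, for the whole second after the job is handed in: Bypass lever within 0.12 rad (7 degrees) of fully open, inlet and outlet levers within 0.12 rad of fully shut, and the four loose things within 20 mm of where they stood (all of step 2 and distance of each of element, tub, grease, spanner from where it was at the start of the episode below 0.02 m); the robot touches nothing.
It fails at once if a filter valve is pushed towards shut (past 0.6 rad) before the bypass valve is open (below 0.25 rad) (value of joint bypass_lever above 0.25 rad and value of joint any of inlet_lever, outlet_lever above 0.6 rad).
It fails at once if a lever is gripped: its two long sides pressed at once by the fingers, over 3 N each ((contact force between the fingers and bypass_lever_c0 above 3 N and contact force between the fingers and bypass_lever_c1 above 3 N) or (contact force between the fingers and inlet_lever_c0 above 3 N and contact force between the fingers and inlet_lever_c1 above 3 N) or (contact force between the fingers and outlet_lever_c0 above 3 N and contact force between the fingers and outlet_lever_c1 above 3 N)).
It fails at once if a loose thing is lifted, carried or knocked more than 20 mm (distance of any of element, tub, grease, spanner from where it was at the start of the episode above 0.02 m).
It also fails if it takes over 58 s, if anything falls off the work surface, if the arm or the gripper's body presses on something with over 40 N, if the wrist force passes 120 N, or if a joint passes its speed limit or range.

## Working session

There is one attempt and no reset: what is moved stays moved. The work goes in short steps, each a Python script; the robot and the scene stay as the last script left them, time stands still between calls to the robot, and variables do not carry over. Pictures are saved under pics/ and viewed, about 8 in all and at most 12, crops included, and the job is handed in when it is done.

```bash
mkdir -p pics; python3 - <<'E'
from workcell import ctrl
import cv2
for c in ("scene","top"):
    f=ctrl.capture(c); cv2.imwrite(f"pics/{c}0.png",f["frame"])
    for q in ["filter_top","bypass_stem","bypass_tip","inlet_stem","inlet_tip","outlet_stem","outlet_tip","rig","element","tub","grease","spanner"]:
        print(c,q,[( [round(float(v)) for v in d["at"]],round(d["score"],2)) for d in ctrl.spot_point(c,q)[:3]])
o=ctrl.get_obs();print(o["clock"],o["ee_pos"],o["orientation"],o["opening"])
E
```

```text
scene filter_top [([503, 53, 163], 0.67)]
scene bypass_stem [([623, 43, 181], 0.74)]
scene bypass_tip [([532, 23, 182], 0.51)]
scene inlet_stem [([515, 185, 181], 0.83)]
scene inlet_tip [([531, 281, 182], 0.88), ([515, 183, 179], 0.66)]
scene outlet_stem [([493, -73, 182], 0.57)]
scene outlet_tip [([501, 20, 180], 0.75)]
scene rig [([566, 53, 2], 0.87)]
scene element [([579, 143, 6], 0.72)]
scene tub [([390, 189, 1], 0.8), ([579, 144, 5], 0.16)]
scene grease [([551, -55, 4], 0.9)]
scene spanner [([367, -54, 1], 0.62)]
top filter_top [([502, 55, 162], 0.56), ([531, 30, 185], 0.48)]
top bypass_stem [([627, 43, 181], 0.66)]
top bypass_tip [([529, 29, 185], 0.59)]
top inlet_stem [([519, 186, 180], 0.58), ([531, 27, 186], 0.2)]
top inlet_tip [([526, 282, 178], 0.8)]
top outlet_stem [([494, -70, 183], 0.96)]
top outlet_tip [([504, 23, 177], 0.98)]
top rig [([565, 51, -3], 0.79), ([629, 47, 180], 0.59)]
top element [([580, 146, 9], 0.75)]
top tub [([386, 186, 6], 0.81), ([504, 60, 164], 0.55), ([528, 27, 182], 0.46)]
top grease []
top spanner [([370, -55, 0], 0.75), ([492, -73, 180], 0.62)]
1.3 [175.83813171 547.44856708 231.34527617] [-0.57134599 -0.41661517  0.41657806  0.57136528] 85.03420782798517
```

View pics/top0.png

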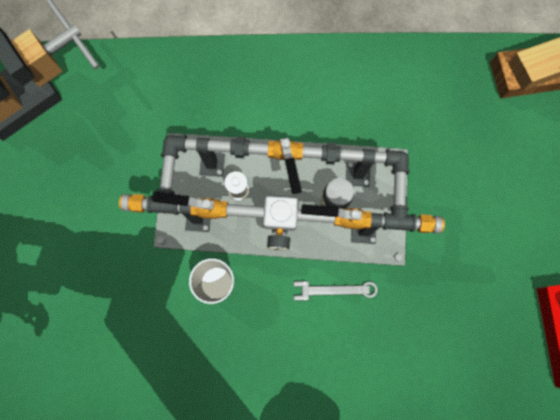

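View pics/scene0.png

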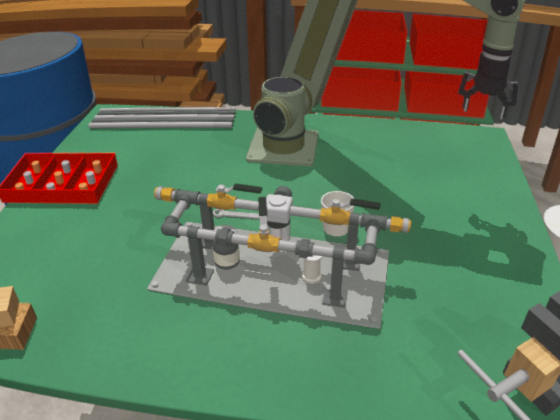

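```bash
cat > h.py <<'E'
from workcell import ctrl
import numpy as np, cv2
from scipy.spatial.transform import Rotation as Ro
pts={(-60,0):[(503,53),(502,55)],(60,0):[(623,43),(627,43)],(-60,130):[(515,185),(519,186)],(-60,-130):[(493,-73),(494,-70)],(0,0):[(566,53),(565,51)]}
A=np.array([k for k,v in pts.items() for _ in v],float);B=np.array([p for v in pts.values() for p in v],float)
a=A-A.mean(0);b=B-B.mean(0)
YAW=np.arctan2((a[:,0]*b[:,1]-a[:,1]*b[:,0]).sum(),(a*b).sum())
R2=np.array([[np.cos(YAW),-np.sin(YAW)],[np.sin(YAW),np.cos(YAW)]])
O=B.mean(0)-R2@A.mean(0)
W=lambda p:O+R2@np.array(p,float)
STEM=dict(bypass=W((60,0)),inlet=W((-60,130)),outlet=W((-60,-130)))
# open/shut end direction (world angle) and push sense (+1 = ccw)
END=dict(bypass=YAW+1.5*np.pi,inlet=YAW,outlet=YAW); SENSE=dict(bypass=1,inlet=-1,outlet=-1)
def pose(l,th,d,z,r=73,flip=1):
    u=np.array([np.cos(th),np.sin(th)]); n=-SENSE[l]*np.array([-u[1],u[0]])
    p=STEM[l]+r*u+d*n
    x=flip*np.array([*u,0]); y=np.array([0,0,-1.])
    return [*p,z],Ro.from_matrix(np.c_[x,y,np.cross(x,y)]).as_quat()
def flip_for(l,th0):
    s=[]
    for f in (1,-1):
        q=[ctrl.ik(*pose(l,t,20,171,flip=f)) for t in np.linspace(th0,END[l],5)]
        s.append(9 if any(k is None for k in q) else max(abs(k[5]) for k in q)+.01*abs(q[0][5]-ctrl.get_obs()["joint_positions"][5]))
    return (1,-1)[int(np.argmin(s))],s
def push(l,th0,z=171,d=20,d0=36):
    f,s=flip_for(l,th0); print(l,"flip",f,np.round(s,2))
    ctrl.move_to(*pose(l,th0,d0,250,flip=f))
    p,q=pose(l,th0,d0,z,flip=f); ctrl.servo_line(p,150)
    F0=np.array(ctrl.get_obs()["wrist_force"]); th=th0; log=[]
    ctrl.servo_line(pose(l,th0,d,z,flip=f)[0],60)
    while SENSE[l]*(END[l]-th)>np.radians(-14):
        left=SENSE[l]*(END[l]-th)
        th+=SENSE[l]*np.radians(6 if left>np.radians(14) else 2)
        p,q=pose(l,th,d,z,flip=f); ctrl.servo_line(p,60,q)
        F=np.array(ctrl.get_obs()["wrist_force"])-F0; log.append((round(np.degrees(SENSE[l]*(END[l]-th))),round(np.hypot(*F[:2]),1),round(F[2],1)))
        if log[-1][1]>(20 if left<np.radians(20) else 45): break
    print(log)
    p,q=pose(l,th,d0,z,flip=f); ctrl.servo_line(p,80); p[2]=250; ctrl.servo_line(p,200)
    print("clock",ctrl.get_obs()["clock"])
def check(tag):
    for c in ("top","scene"):
        cv2.imwrite(f"pics/{c}_{tag}.png",ctrl.capture(c)["frame"])
        for l in STEM:
            for t in ctrl.spot_point(c,l+"_tip")[:2]:
                v=np.array(t["at"][:2])-STEM[l]; e=SENSE[l]*(END[l]-np.arctan2(v[1],v[0]))
                print(c,l,"deg short of end",round(np.degrees((e+np.pi)%(2*np.pi)-np.pi)),"r",round(np.hypot(*v)),"score",round(t["score"],2))
E
python3 - <<'E'
from h import *
print(np.degrees(YAW),O,STEM, np.abs(B-(O+A@R2.T)).max())
th0=np.arctan2(27.5-STEM["bypass"][1],530.5-STEM["bypass"][0])%(2*np.pi)
print(np.degrees(th0))
ctrl.gripper_to(0)
push("bypass",th0); check("1")
E
```

```text
-5.3847651503480485 [564.59408686  50.3477538 ] {'bypass': array([624.32930402,  44.71713829]), 'inlet': array([517.05853664, 185.40467315]), 'outlet': array([492.65920277, -73.44793454])} 3.44793454040871
190.39777790244827
bypass flip -1 [9.   1.54]
[(68, np.float64(2.5), np.float64(2.8)), (62, np.float64(3.5), np.float64(0.8)), (56, np.float64(2.9), np.float64(2.9)), (50, np.float64(3.2), np.float64(1.9)), (44, np.float64(3.5), np.float64(1.7)), (38, np.float64(4.0), np.float64(1.0)), (32, np.float64(3.5), np.float64(1.1)), (26, np.float64(3.3), np.float64(-0.6)), (20, np.float64(2.6), np.float64(0.5)), (14, np.float64(2.0), np.float64(1.0)), (8, np.float64(2.8), np.float64(-0.8)), (6, np.float64(4.2), np.float64(-0.2)), (4, np.float64(4.8), np.float64(0.1)), (2, np.float64(5.2), np.float64(-0.5)), (0, np.float64(4.7), np.float64(-1.5)), (-2, np.float64(8.3), np.float64(1.3)), (-4, np.float64(14.2), np.float64(4.6)), (-6, np.float64(21.1), np.float64(8.7))]
clock 11.0917
top inlet deg short of end 89 r 96 score 0.83
top inlet deg short of end -46 r 179 score 0.74
scene bypass deg short of end -1 r 98 score 0.71
scene bypass deg short of end 151 r 106 score 0.54
scene inlet deg short of end 85 r 97 score 0.81
scene outlet deg short of end 88 r 96 score 0.73
scene outlet deg short of end 74 r 234 score 0.35
```

```bash
python3 - <<'E'
from h import *
push("outlet",np.radians(85)); push("inlet",np.radians(84))
ctrl.move_to([300,350,330],ctrl.get_obs()["orientation"])
check("2")
for q in ["element","tub","grease","spanner"]:
    for c in ("scene","top"): print(c,q,[[round(float(v)) for v in d["at"]] for d in ctrl.spot_point(c,q)[:1]])
E
```

```text
outlet flip 1 [1.51 9.  ]
[(84, np.float64(2.6), np.float64(1.6)), (78, np.float64(4.5), np.float64(2.9)), (72, np.float64(3.7), np.float64(0.2)), (66, np.float64(4.8), np.float64(0.9)), (60, np.float64(3.5), np.float64(-0.1)), (54, np.float64(4.2), np.float64(0.2)), (48, np.float64(4.2), np.float64(0.4)), (42, np.float64(4.0), np.float64(-0.7)), (36, np.float64(3.0), np.float64(-0.0)), (30, np.float64(4.7), np.float64(-1.4)), (24, np.float64(3.0), np.float64(-0.0)), (18, np.float64(4.1), np.float64(-2.5)), (12, np.float64(3.9), np.float64(-1.1)), (10, np.float64(5.2), np.float64(-1.2)), (8, np.float64(5.8), np.float64(-2.2)), (6, np.float64(5.1), np.float64(-1.6)), (4, np.float64(5.5), np.float64(-1.8)), (2, np.float64(5.1), np.float64(-2.5)), (0, np.float64(5.6), np.float64(-1.8)), (-2, np.float64(9.1), np.float64(-1.1)), (-4, np.float64(17.1), np.float64(-0.1)), (-6, np.float64(25.0), np.float64(0.5))]
clock 19.9917
inlet flip 1 [1.02 9.  ]
[(83, np.float64(2.7), np.float64(2.6)), (77, np.float64(4.1), np.float64(1.8)), (71, np.float64(3.9), np.float64(0.9)), (65, np.float64(3.9),
[... 621 characters left out ...]
2.4)), (-3, np.float64(13.4), np.float64(-3.2)), (-5, np.float64(19.2), np.float64(-4.4)), (-7, np.float64(25.1), np.float64(-5.5))]
clock 29.1417
top bypass deg short of end -1 r 95 score 0.86
top inlet deg short of end 1 r 92 score 0.84
top outlet deg short of end 0 r 95 score 0.91
top outlet deg short of end -67 r 1 score 0.66
scene bypass deg short of end -2 r 99 score 0.72
scene inlet deg short of end 1 r 94 score 0.68
scene inlet deg short of end -70 r 277 score 0.44
scene element [[579, 144, 6]]
top element [[579, 145, 9]]
scene tub [[391, 188, 2]]
top tub [[387, 187, 2]]
scene grease [[551, -56, 4]]
top grease [[556, -58, 6]]
scene spanner [[368, -54, 4]]
top spanner [[371, -54, -1]]
```

View pics/top_2.png

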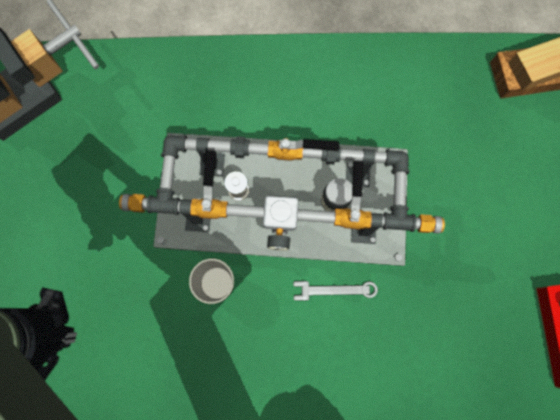

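The picture shows the bypass lever along its pipe (about 320,146). The inlet lever (208,165) and the outlet lever (358,180) are square across theirs. The loose things have not moved, and the arm is clear.

```bash
python3 -c "
from workcell import ctrl
ctrl.hold(.3); ctrl.sign_off()"
```

```text
the job is handed in; nothing more can be done
```

The filter is on bypass, and I handed the job in at about 30 s of the 58 s allowed. With the fingers shut, I pushed the bypass lever open first, then the outlet lever shut, then the inlet lever shut. Each push went on until the force rose to 21–25 N against the hard stop.

**Levers:** in the last pictures all three were within about 2° of their end stops, against the 7° allowed. The outlet reading came from the top camera only, because the scene camera did not detect that lever.

**Loose things:** the element, tub and spanner were found within about 4 mm of where they started. The grease jar was within about 1 mm in the scene camera. The top camera had missed the jar at the start, so it has no comparison there.

**Other checks:** the arm was clear of everything at hand-in. Right after the bypass push, the top camera missed the bypass and outlet levers. For the bypass I went on the scene camera's reading and the force at the stop. A few low-score detections disagreed, but they could not be right: the distance from the stem did not fit the lever, or a higher-score reading contradicted them.

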